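Serving paddle under the bench drill

TASK

The square-bladed wooden serving paddle is to get a hole for a dip pot. Slide it flat along the worktop, without lifting it, until the pencilled cross on its blade lies straight below the tip of the bench drill's bit, then let go of it. Leave the round-bladed paddle where it lies.

Things in the scene. Friction and masses are not known exactly. Their poses are not given: they have to be found in the camera images.
- paddle_handle (a point): Centre of the square-bladed paddle's handle, half-way up (10 mm over the worktop): grip here. The paddle lies loose and flat, about 0.3 kg, wood, 20 mm thick all over; handle 30 mm wide, blade 130 long x 110 wide. x axis: from handle to blade; z up. Handle ends 55 mm behind this point, blade runs from 60 to 190 mm ahead. It starts left or right of the drill, handle roughly towards the robot.
- paddle_mark (a point): Middle of the pencilled cross in a 32 mm circle on top of the square blade: 145 mm ahead of paddle_handle on the paddle's middle line, 20 mm over the worktop. Same axes.
- bit_tip (a point): Lowest point of the upright 8 mm bit of the bench drill (bolted down, not running), 45 mm over the bare worktop, so a flat paddle passes under it. Above it a chuck 38 mm across from 140 mm up, a body 60 mm across from 185 to 360 mm up. x axis: level, from bit to column (160 mm behind it, away from the robot, 415 mm tall: swing round it); its base plate, 12 mm thick, begins 110 mm behind the bit.
- round_paddle_handle (a point): Centre of the handle of the other paddle, with a round blade 126 mm across (its middle 125 mm ahead of this point), also marked with a cross; same handle width, thickness and axes. It lies on the other side of the drill; leave it alone.

How it is judged:
At the end, for the whole second after the job is handed in: The cross on the square-bladed paddle lies within 15 mm of the point straight below the bit's tip, the paddle lying flat on the worktop (horizontal distance between paddle_mark and bit_tip below 0.015 m and height (world z) of paddle_mark below 0.026 m and angle between paddle_mark's own z axis and vertical below 0.1 rad); the robot touches nothing.
It fails at once if the square-bladed paddle is lifted more than 25 mm off the worktop (height (world z) of paddle_handle above 0.035 m or height (world z) of paddle_mark above 0.045 m).
It fails at once if the round-bladed paddle is moved more than 30 mm (distance of round_paddle_handle from where it was at the start of the episode above 0.03 m).
It also fails if it takes over 35 s, if anything falls off the work surface, if the arm or the gripper's body presses on something with over 40 N, if the wrist force passes 120 N, or if a joint passes its speed limit or range.

ROBOT

A 6-joint arm with a two-finger parallel gripper is mounted at the origin on the work surface. World frame = base frame: x ahead of the robot, y to its left, z up, the work surface at z = 0. Lengths are in m, angles in rad, forces in N, time in s.
With the tool pointing down it reaches from about 0.275 to 0.85 m from the base axis. Payload 5.2 kg.
Tool frame: the origin (TCP) lies on the centre line of the jaws, within the pads' length; the fingertips stand 25 mm ahead of it and the grasp point (between the pads) lies 6 mm ahead of it (env.tip_extent is the distance from the TCP to the fingertips, in m); z points along the fingers, y is the direction in which the jaws open and shut (so a half turn about z gives the same grasp; the last joint's range is limited). The gripper opens to 85 mm and grips with 20 to 120 N. Pads are 22 mm wide; open, the fingers measure 114 mm over their backs; the gripper's body (76 mm by 85 mm) begins 54 mm behind the grasp point. The pads swing forward as they close: fully open they stand 13 mm farther back than shut.
Start: joints at [1.095, 0.259, 1.535, -0, 1.348, -0.203], TCP at [0.148, 0.53, 0.256] pointing down, gripper open.
Joint ranges: [-3.14, 3.14], [-0.91, 2.08], [0.19, 2.58], [-1.22, 4.36], [0.22, 2.71], [-3.12, 3.12]. Speed limits (rad/s): [2.57, 2.57, 3.14, 3.14, 3.14, 3.14].

INTERFACE

Orientations are given as a rotation vector (axis times angle).
In Python, from workcell import env gives the robot as it stands.
- The arm moves only by the tool drive_tool, never from a script. Its argument "series" is a list of rows, each a list of 5 numbers: the shift along the world's x, y, z in mm, then the turn about the world's z in rad, then the closure, from -1 (fully open) to 1 (shut), so that 0 is half open. A call has 1 to 12 rows; each row is the pose to reach, as a shift and turn from the pose commanded when the call began; what a row does not reach only later rows make up. A row lasts 1/8 s, in which the tool goes at most 62.5 mm and 10.7 degrees, less where a joint would pass 70% of its speed; a pose out of reach is approached as far as the arm can. A call with a gripper value outside its range is refused whole. The fingers move at their own pace and stop on an object; the grip force is fixed at half the most. Time passes only in rows, so rows that repeat a pose let the fingers close. It gives the time, the measured TCP pose, the force and the opening at its end, in the units of the state.
- env.get_state(): the state, without advancing time (a new reading comes with each control period).
- env.snapshot(name): name is "side" or "top" or "wrist"; returns the picture (420x560x3 uint8, red, green, blue); there is no depth.
- env.camera_model(name): a dict with "fx", "fy", "cx", "cy" (pixels), "xyz" and "rotation" of the camera in the world; the wrist camera has in their place "mount" (4x4, takes a point from camera to tool coordinates, whose origin is the TCP and whose axes are the flange's). Camera axes: x right, y down, z forward; pixel columns grow to the right and rows downward; lengths in m; the calibration is good to about 2 mm. A picture is of the moment at which its call begins: read the wrist's pose just before it. camera_model takes no time and is no camera call.
- env.hand_in(): hands the job in, once; it reports no verdict.
The state is a dict: "t": time; "joints": joint angles; "joint_vel": joint speeds; "joint_efforts": joint torques, N m; "tcp_pos": TCP position; "orientation": TCP orientation; "wrist_force": force on the tool from outside, world axes, zero at the start; "torque": the same for the moment, N m; "grip_width": finger opening in m.
Only numpy, scipy, OpenCV 4.12 (cv2) and the standard library are available. Lean on these libraries where they do the work, as an engineer would, in place of code of your own. Each camera call takes 0.05 s, during which the arm holds its last target.

## Working session

There is one attempt and no reset: what is moved stays moved. The work goes in short steps, Python scripts to look and compute and a tool call to move; the robot and the scene stay as the last step left them, time stands still between calls to the robot, and variables do not carry over. Pictures are saved under pics/ and viewed, and the job is handed in when it is done.

Besides the shell and the picture viewer there is one more tool, called after ">>>" as name(argument=value, ...), one argument or row to a line, values as JSON. drive_tool: Moves the arm, as the interface text tells. Its arguments: {"type":"object","properties":{"series":{"type":"array"}},"required":["series"]}

```bash
mkdir -p pics; ls
python3 - <<'E'
from workcell import env
import cv2
print(env.get_state())
for n in("top","side"):
    cv2.imwrite(f"pics/{n}0.png",env.snapshot(n)[:,:,::-1]); print(n,env.camera_model(n))
print(env.camera_model("wrist"))
E
```

```text
pics
{'t': 0.0, 'joints': array([ 1.09517500e+00,  2.59328894e-01,  1.53608447e+00,  2.50411750e-05,
        1.34801766e+00, -2.02749787e-01]), 'joint_vel': array([ 1.68696365e-03,  7.21121838e-06, -3.08047147e-04, -1.53439461e-04,
        6.52233930e-04,  3.80518311e-04]), 'joint_efforts': array([-1.31871839e-04, -4.46025610e+01, -2.90569031e+01, -4.14504402e-04,
        1.17141323e-02, -2.34783090e-05]), 'tcp_pos': array([0.14793891, 0.52922425, 0.2554817 ]), 'orientation': array([-4.27219224e-01, -3.11176692e+00,  2.70986205e-03]), 'wrist_force': array([-0.83192755, -1.07608604,  0.75974341]), 'torque': array([ 0.02538951, -0.03320631, -0.01736451]), 'grip_width': 0.08524501921303662}
top {'fx': 541.4877270072005, 'fy': 541.4877270072005, 'cx': 287.6045932225944, 'cy': 205.4330591236645, 'xyz': array([ 0.29156491, -0.00484006,  1.21086011]), 'rotation': array([-2.1263353 ,  2.11071289, -0.17252832])}
side {'fx': 408.74412001322725, 'fy': 408.74412001322725, 'cx': 278.9101308967453, 'cy': 213.84703012886763, 'xyz': array([0.46714053, 0.68200109, 0.50875075]), 'rotation': array([-0.06205644,  2.70165193, -1.51528951])}
{'fx': 373.451196041124, 'fy': 373.451196041124, 'cx': 278.1859590082561, 'cy': 209.37646187030765, 'mount': array([[ 1.05437297e-04, -9.47378565e-01, -3.20115360e-01,
         8.36352266e-02],
       [ 9.99999994e-01,  9.59563357e-05,  4.53908877e-05,
        -1.77193548e-04],
       [-1.22852571e-05, -3.20115363e-01,  9.47378570e-01,
        -1.16936421e-01],
       [ 0.00000000e+00,  0.00000000e+00,  0.00000000e+00,
         1.00000000e+00]])}
```

View pics/top0.png

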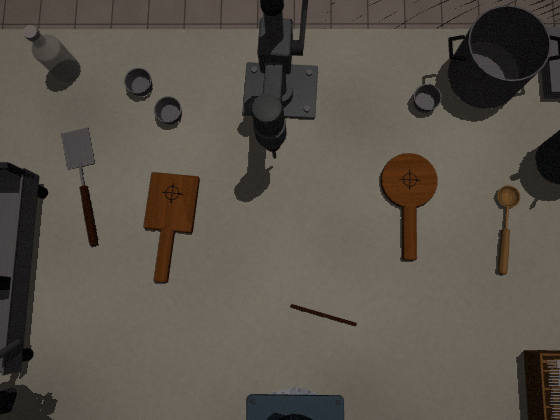

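View pics/side0.png

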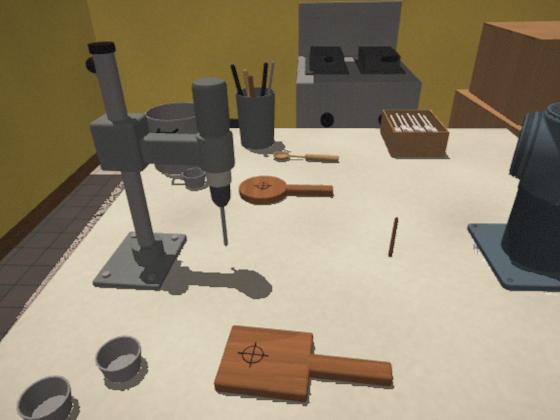

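The top view shows the square paddle with its cross near (172,193) and its handle end near (161,282). The round paddle's cross is at (409,180). The bit shows at about (276,155). In the side view the bit tip is near (226,245) and the square paddle's cross near (252,354). I'll zoom in and measure.

```bash
cat > h.py <<'E'
import numpy as np, cv2
from scipy.spatial.transform import Rotation as R
def ray(m,u,v):
    d=np.array([(u-m["cx"])/m["fx"],(v-m["cy"])/m["fy"],1.])
    Rm=np.array(m["rotation"]); Rm=R.from_rotvec(Rm).as_matrix() if Rm.ndim==1 else Rm
    return np.array(m["xyz"]),Rm@d
def onz(m,u,v,z):
    o,d=ray(m,u,v); return o+d*(z-o[2])/d[2]
def cross(r1,r2):
    (a,d),(b,e)=r1,r2
    s=np.linalg.lstsq(np.c_[d,-e],b-a,rcond=None)[0]
    p,q=a+s[0]*d,b+s[1]*e
    return (p+q)/2,np.linalg.norm(p-q)
E
python3 - <<'E'
import cv2
from workcell import env
from h import *
mt,ms=env.camera_model("top"),env.camera_model("side")
t=cv2.imread("pics/top0.png"); s=cv2.imread("pics/side0.png")
a=cv2.resize(t[125:205,225:325],None,fx=4,fy=4,interpolation=cv2.INTER_CUBIC)
b=cv2.resize(s[190:270,180:280],None,fx=4,fy=4,interpolation=cv2.INTER_CUBIC)
c=cv2.resize(t[160:290,130:215],(340,520),interpolation=cv2.INTER_CUBIC)
d=cv2.resize(s[320:400,210:310],None,fx=4,fy=4,interpolation=cv2.INTER_CUBIC)
import numpy as np
cv2.imwrite("pics/z1.png",np.vstack([np.hstack([a,b])*1,])); cv2.imwrite("pics/z2.png",c); 
cv2.imwrite("pics/z3.png",d)
for z in(.02,):
  print("cross top",onz(mt,172,193,z),"side",onz(ms,252,354,z))
  print("end top",onz(mt,161,282,z))
print("tip side",onz(ms,226,245,.045)," top",onz(mt,276,156,.045))
E
```

```text
cross top [0.53600602 0.27878365 0.02      ] side [0.53839699 0.27925961 0.02      ]
end top [0.33708609 0.29351054 0.02      ]
tip side [0.61462083 0.04248952 0.045     ]  top [0.61621606 0.04429093 0.045     ]
```

View pics/z1.png

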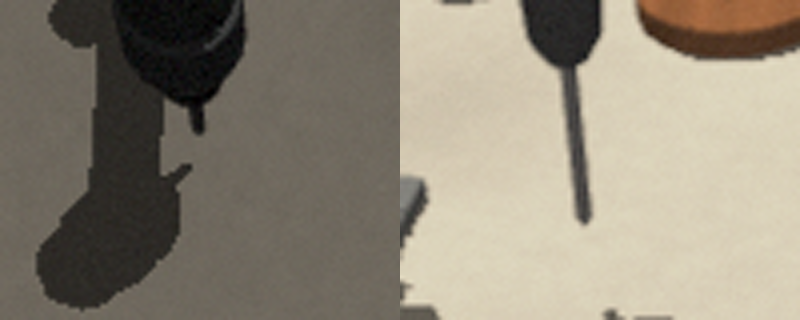

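View pics/z2.png

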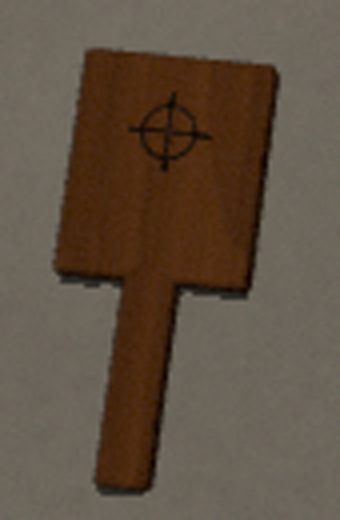

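View pics/z3.png

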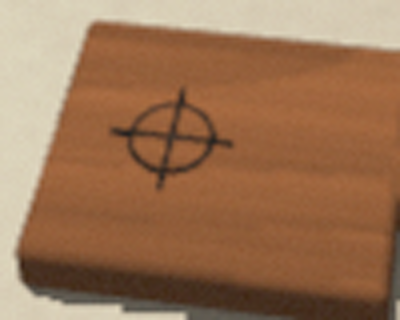

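Run:
```python
import cv2
from workcell import env
from h import *
mt,ms=env.camera_model("top"),env.camera_model("side")
T=cross(ray(mt,274.8,157.5),ray(ms,226.3,245.3)); print("tip tri",T, onz(mt,274.8,157.5,.045),onz(ms,226.3,245.3,.045))
C=cross(ray(mt,172.2,192.7),ray(ms,253,354)); print("cross",C,onz(mt,172.2,192.7,.02),onz(ms,253,354,.02))
t=cv2.imread("pics/top0.png"); hsv=cv2.cvtColor(t,cv2.COLOR_BGR2HSV)
m=cv2.inRange(hsv,(3,120,50),(20,255,255)); m[:, :125]=0;m[:,220:]=0;m[:155]=0;m[300:]=0
m=cv2.morphologyEx(m,cv2.MORPH_CLOSE,np.ones((5,5)))
def pts(mask):
    return np.array([onz(mt,x,y,.02)[:2] for y,x in np.argwhere(mask)])
P=pts(m); print("n",len(P))
c=onz(mt,172.2,192.7,.02)[:2]
Hn=P[P[:,0]<.44]
vx,vy,x0,y0=cv2.fitLine(Hn.astype(np.float32),cv2.DIST_L2,0,.001,.001).ravel()
print("handle dir",np.arctan2(vy,vx), "or",np.arctan2(-vy,-vx))
mid=np.array([x0,y0]);v=c-mid; print("cross-handle dir",np.arctan2(v[1],v[0]))
a=np.arctan2(v[1],v[0]);u=np.array([np.cos(a),np.sin(a)])
s=(P-c)@u;w=(P-c)@np.array([-u[1],u[0]]); print("along",s.min(),s.max(),"w",w.min(),w.max())
print("handle pt",c-.145*u)
R0=R.from_rotvec(env.get_state()["orientation"]).as_matrix(); print(R0)
```

```text
tip tri (array([0.61261933, 0.04683528, 0.0473301 ]), np.float64(0.0009795270129302357)) [0.61275345 0.04691935 0.045     ] [0.61386972 0.04346073 0.045     ]
cross (array([0.53695198, 0.27855406, 0.01919507]), np.float64(0.00017202621227532715)) [0.53669863 0.2783638  0.02      ] [0.53692369 0.27919911 0.02      ]
n 3317
handle dir -0.09716671 or 3.044426
cross-handle dir -0.09351970084737032
along -0.19845257302883584 0.043915944909074814 w -0.05345796995932554 0.05417780389245728
handle pt [0.39233225 0.2919044 ]
[[-9.63018447e-01  2.69434525e-01 -7.12246863e-04]
 [ 2.69435297e-01  9.63017438e-01 -1.42658227e-03]
 [ 3.01535633e-04 -1.56572949e-03 -9.99998729e-01]]
```

>>> drive_tool(
  series=[
    [41, -40, 0, 0.03, -0.3],
    [82, -79, 0, 0.06, -0.3],
    [123, -118, -10, 0.09, -0.3],
    [164, -158, -30, 0.12, -0.3],
    [204, -197, -60, 0.15, -0.3],
    [244, -237, -90, 0.178, -0.3],
    [244, -237, -120, 0.178, -0.3],
    [244, -237, -135, 0.178, -0.3],
    [244, -237, -135, 0.178, -0.3],
    [244, -237, -135, 0.178, -0.3],
  ],
)

```text
t: 1.35
tcp_pos: [0.3923, 0.2936, 0.1223]
orientation: [0.146, 3.137, 0.001]
wrist_force: [0.2, 0.1, 0.2]
grip_width: 0.0552
```

```bash
cat > w.py <<'E'
from workcell import env
from h import *
import sys
s=env.get_state(); Rt=R.from_rotvec(s["orientation"]).as_matrix()
m=env.camera_model("wrist"); M=m["mount"]
im=env.snapshot("wrist")
cv2.imwrite(f"pics/{sys.argv[1]}.png",im[:,:,::-1])
wm=dict(m,xyz=Rt@M[:3,3]+s["tcp_pos"],rotation=Rt@M[:3,:3])
np.save("wm.npy",wm,allow_pickle=True)
print(s["t"],s["tcp_pos"],s["grip_width"],s["wrist_force"],np.arctan2(Rt[1,1],Rt[0,1]),env.tip_extent)
E
python3 w.py w1
```

```text
1.35 [0.39226126 0.29360819 0.12228074] 0.05519498194237668 [0.24064345 0.13679656 0.22976806] 1.477529010096994 0.025
```

View pics/w1.png

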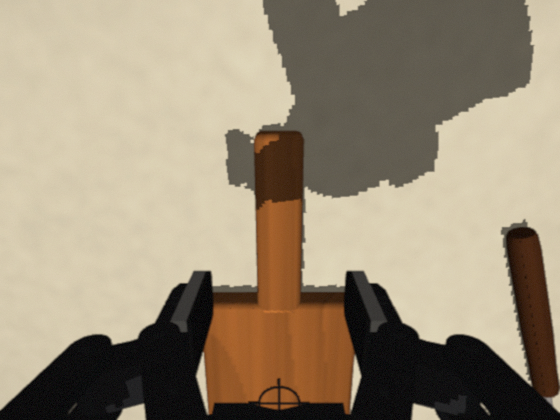

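The wrist view shows the handle running straight along column 279, with the pads at 211 and 345, so it is centred and aligned. Next I descend and close.

>>> drive_tool(
  series=[
    [0, -1, -40, 0, -0.3],
    [0, -1, -75, 0, -0.3],
    [0, -1, -91, 0, -0.3],
    [0, -1, -91, 0, -0.3],
    [0, -1, -91, 0, -0.3],
  ],
)

```text
t: 2.02
tcp_pos: [0.3929, 0.2924, 0.0315]
orientation: [0.148, 3.136, 0.002]
wrist_force: [-0.3, 0.3, 1.1]
grip_width: 0.0555
```

>>> drive_tool(
  series=[
    [0, 0, -3, 0, -0.3],
    [0, 0, -3, 0, 1],
    [0, 0, -3, 0, 1],
    [0, 0, -3, 0, 1],
    [0, 0, -3, 0, 1],
    [0, 0, -3, 0, 1],
    [0, 0, -3, 0, 1],
  ],
)

```text
t: 2.9
tcp_pos: [0.3925, 0.292, 0.0281]
orientation: [0.148, 3.137, 0.001]
wrist_force: [-0.7, 0.7, 5.4]
grip_width: 0.0286
```

```bash
python3 w.py w2; python3 -c "
from workcell import env;import cv2
cv2.imwrite('pics/s2.png',env.snapshot('side')[:,:,::-1])"
```

```text
2.9 [0.39254237 0.29204777 0.028106  ] 0.028609353227126655 [-0.72399231  0.69431264  5.44902328] 1.4763320536699172 0.025
```

View pics/s2.png

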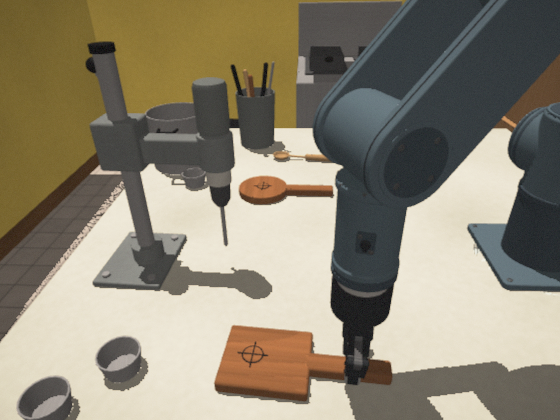

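The handle is gripped (28.6 mm) and the paddle is flat. In the side view the cross is still at (252,354). Now I slide it to about 8 mm short of the target.

>>> drive_tool(
  series=[
    [8, -25, 0, 0, 1],
    [16, -50, 0, 0, 1],
    [24, -75, 0, 0, 1],
    [32, -100, 0, 0, 1],
    [41, -125, 0, 0, 1],
    [49, -150, 0, 0, 1],
    [57, -175, 0, 0, 1],
    [65, -200, 0, 0, 1],
    [71, -217, 0, 0, 1],
    [74, -226, 0, 0, 1],
    [74, -226, 0, 0, 1],
    [74, -226, 0, 0, 1],
  ],
)

```text
t: 4.5
tcp_pos: [0.467, 0.0648, 0.0281]
orientation: [0.149, 3.136, -0.002]
wrist_force: [0.1, -5.0, 4.8]
grip_width: 0.0287
```

```bash
python3 w.py w3; python3 -c "
from workcell import env;import cv2
cv2.imwrite('pics/s3.png',env.snapshot('side')[:,:,::-1])
cv2.imwrite('pics/t3.png',env.snapshot('top')[:,:,::-1])"
```

```text
4.5 [0.46701094 0.06484612 0.02811386] 0.028741800554468042 [ 0.07172557 -5.01135545  4.82396919] 1.476145165051885 0.025
```

View pics/s3.png

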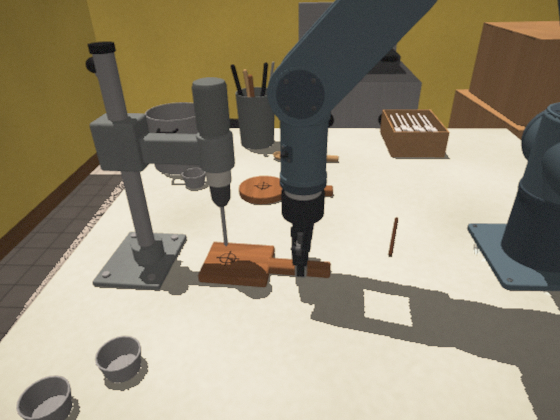

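View pics/t3.png

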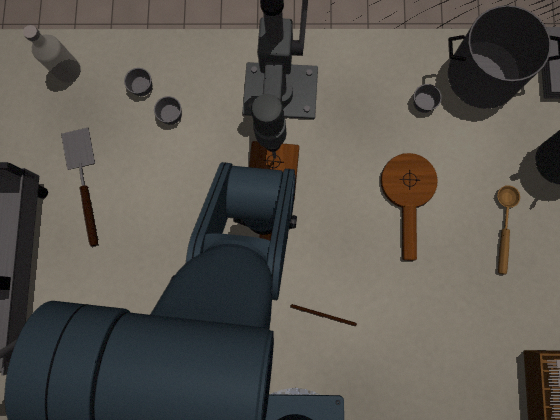

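View pics/w3.png

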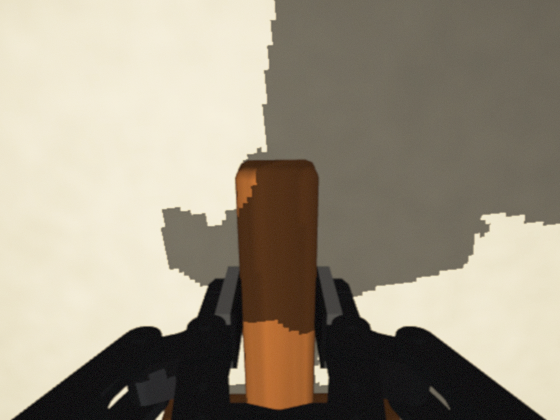

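Run:
```python
from h import *
t=cv2.imread("pics/t3.png"); s=cv2.imread("pics/s3.png")
a=cv2.resize(t[130:190,240:310],None,fx=7,fy=7,interpolation=cv2.INTER_CUBIC)
b=cv2.resize(s[225:295,190:285],None,fx=6,fy=6,interpolation=cv2.INTER_CUBIC)
a=cv2.convertScaleAbs(a,alpha=1.8)
cv2.imwrite("pics/z4.png",a);cv2.imwrite("pics/z5.png",b)
```

```text
(no output)
```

View pics/z4.png

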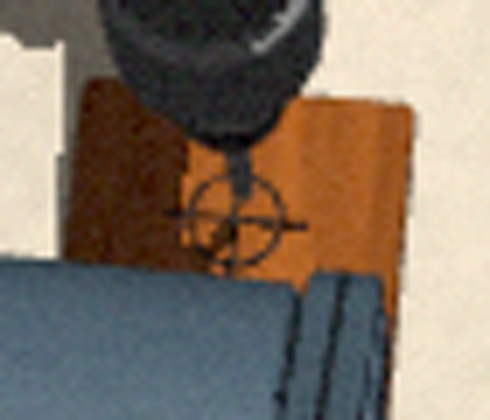

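View pics/z5.png

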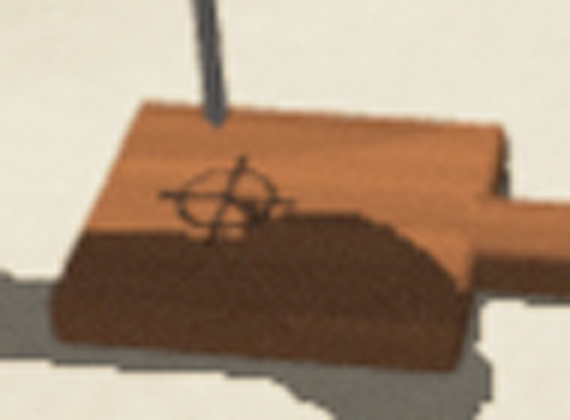

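Run:
```python
from workcell import env
from h import *
mt,ms=env.camera_model("top"),env.camera_model("side")
print("cross",onz(mt,273.6,161.6,.02),onz(ms,228,258.3,.02),cross(ray(mt,273.6,161.6),ray(ms,228,258.3)))
print("tip",onz(mt,274.4,157.7,.045),onz(ms,226.2,245.6,.045),cross(ray(mt,274.4,157.7),ray(ms,226.2,245.6)))
```

```text
cross [0.61001073 0.05062852 0.02      ] [0.61122814 0.05205682 0.02      ] (array([0.61095372, 0.05070345, 0.01880324]), np.float64(0.001203870996670197))
tip [0.6122898  0.04780415 0.045     ] [0.61389938 0.0444539  0.045     ] (array([0.61243791, 0.04773371, 0.04720662]), np.float64(0.001456759435779951))
```

>>> drive_tool(
  series=[
    [1, -3, 0, 0, 1],
    [2.5, -5.5, 0, 0, 1],
    [2.5, -5.5, 0, 0, 1],
    [2.5, -5.5, 0, 0, 1],
  ],
)

```text
t: 5.15
tcp_pos: [0.4684, 0.0609, 0.0281]
orientation: [-0.148, -3.138, -0.001]
wrist_force: [-2.4, 4.0, 7.8]
grip_width: 0.0287
```

Run:
```python
from workcell import env
from h import *
t=env.snapshot("top")[:,:,::-1]; s=env.snapshot("side")[:,:,::-1]
cv2.imwrite("pics/t6.png",t);cv2.imwrite("pics/s6.png",s)
a=cv2.convertScaleAbs(cv2.resize(t[130:190,240:310],None,fx=6,fy=6,interpolation=cv2.INTER_CUBIC),alpha=1.8)
b=cv2.resize(s[225:285,200:260],None,fx=6,fy=6,interpolation=cv2.INTER_CUBIC)
cv2.imwrite("pics/z6.png",np.hstack([a,b]))
```

```text
(no output)
```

View pics/z6.png

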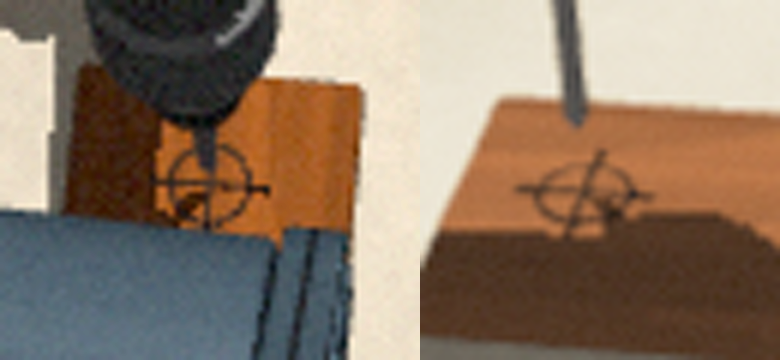

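Run:
```python
from workcell import env
from h import *
mt,ms=env.camera_model("top"),env.camera_model("side")
print("cross",onz(mt,274.7,160.8,.02),onz(ms,227.5,257.2,.02),cross(ray(mt,274.7,160.8),ray(ms,227.5,257.2)))
print("tip",onz(mt,274.6,158.2,.045),onz(ms,226,246.0,.045))
```

```text
cross [0.61189608 0.04815419 0.02      ] [0.61278618 0.04858839 0.02      ] (array([0.61245742, 0.0481868 , 0.01958401]), np.float64(0.0008682171592429838))
tip [0.61114203 0.04734344 0.045     ] [0.61406849 0.04577888 0.045     ]
```

The cross is within about 3 mm of the point below the bit. Both views agree, and its height comes out at 19.6 mm as expected. Now I release and retreat upward and back.

>>> drive_tool(
  series=[
    [0, 0, 0, 0, -0.3],
    [0, 0, 0, 0, -0.3],
    [0, 0, 0, 0, -0.3],
    [0, 0, 10, 0, -0.3],
    [0, 0, 30, 0, -0.3],
    [0, 0, 60, 0, -0.3],
    [-25, 0, 90, 0, -0.3],
    [-60, 0, 110, 0, -0.3],
    [-100, 30, 130, 0, -0.3],
    [-120, 80, 140, 0, -0.3],
    [-120, 130, 140, 0, -0.3],
    [-120, 130, 140, 0, -0.3],
  ],
)

```text
t: 6.75
tcp_pos: [0.3482, 0.1928, 0.1683]
orientation: [0.14, 3.137, 0.002]
wrist_force: [-0.1, -0.9, -0.4]
grip_width: 0.0556
```

Run:
```python
from workcell import env
from h import *
t=env.snapshot("top")[:,:,::-1]; s=env.snapshot("side")[:,:,::-1]
cv2.imwrite("pics/t7.png",t);cv2.imwrite("pics/s7.png",s)
a=cv2.convertScaleAbs(cv2.resize(t[130:190,240:310],None,fx=6,fy=6,interpolation=cv2.INTER_CUBIC),alpha=1.8)
b=cv2.resize(s[225:285,200:260],None,fx=6,fy=6,interpolation=cv2.INTER_CUBIC)
cv2.imwrite("pics/z7.png",np.hstack([a,b]))
```

```text
(no output)
```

View pics/z7.png

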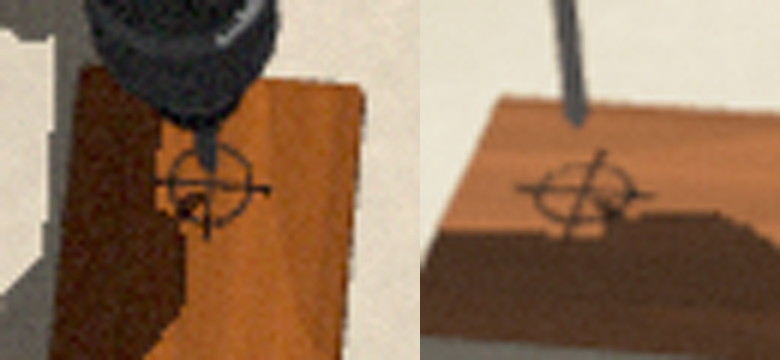

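View pics/s7.png

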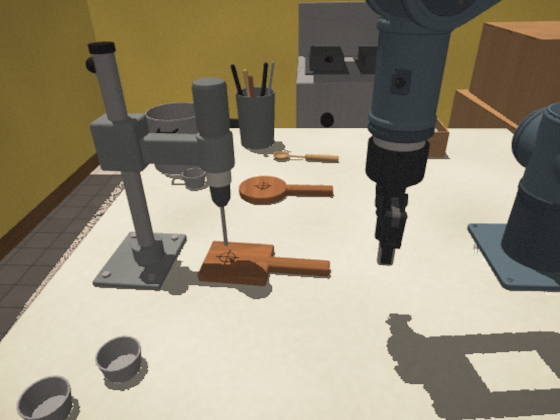

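After release the cross pixels haven't changed: about (274.7,160.8) in the top view and (227.5,257.2) in the side view. The paddle is flat, the gripper is clear, and the round paddle lies as before, so I'm handing in.

```bash
python3 -c "
from workcell import env
print(env.hand_in())"
```

```text
the job is handed in; nothing more can be done
None
```

I gripped the square-bladed paddle by its handle, slid it flat under the bench drill, let go and moved the arm clear. I then handed the job in, at about 6.9 s on the robot's clock. No verdict was reported.

- **Position:** the last measurement put the cross at about (0.612, 0.048) m. The bit tip came out at about (0.613, 0.046) m, so they are roughly 2–3 mm apart against the 15 mm allowed. The cross measured 19.6 mm high, so the paddle lies flat. After release the cross sat at the same place in both pictures.
- **Clearance:** the gripper stood well clear, with wrist force close to zero. The round-bladed paddle looked unmoved in the side view, though I did not measure it after the move.
- **Disagreement:** the top and side cameras differed by 2–4 mm on where the bit tip is, about what a calibration good to 2 mm would give. No check failed.

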